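# Park the index plunger and bring a sample bottle to the draw-off spout

## Robot

A 6-joint arm with a two-finger parallel gripper is mounted at the origin on the work surface. World frame = base frame: x ahead of the robot, y to its left, z up, the work surface at z = 0. Lengths are in m, angles in rad, forces in N, time in s.
With the tool pointing down it reaches from about 0.375 to 0.9 m from the base axis. Payload 3.1 kg.
Tool frame: the origin (TCP) lies between the finger pads; the fingertips stand 8 mm ahead of it and the grasp point (between the pads) lies 11 mm behind it; z points along the fingers, y is the line along which they close (so a half turn about z gives the same grasp; the last joint's range is limited). The gripper opens to 87 mm and grips with 3 to 60 N. Pads are 19 mm wide; open, the fingers measure 117 mm over their backs; the gripper's body (75 mm by 190 mm) begins 51 mm behind the grasp point.
Start: joints at [1.165, 0.527, 1.433, -0, 1.181, -0.178], TCP at [0.14, 0.609, 0.231] pointing down, gripper open.
Joint ranges: [-3.08, 3.08], [-0.75, 2.2], [0.22, 2.44], [-1.43, 4.57], [0, 2.65], [-2.85, 2.85]. Speed limits (rad/s): [2.79, 2.79, 3.14, 3.14, 3.14, 3.14].

## Interface

Orientations are given as a unit quaternion [x, y, z, w].
In Python, from rig import robot, vision, job gives the robot as it stands.
- The arm moves only by the shell command python3 -m handwheel 'ROWS' [OPENING] [FORCE]. ROWS is JSON, a list of rows, each a list of 4 numbers: the shift along the tool's x, y, z as a fraction of full scale, then the turn about the tool's z as a fraction of full scale. A call has 1 to 20 rows; each row is the pose to reach, as a shift and turn from the pose commanded when the call began, along the tool's axes at that moment, turning the shorter way round; what a row does not reach only later rows make up. Full scale, the value 1, is 300 mm for a shift and 2 pi rad for a turn. A row lasts 1/12 s, in which the tool goes at most 41.7 mm and 7.16 degrees, less where a joint would pass 70% of its speed; a pose out of reach is approached as far as the arm can. A call with a number of a shift or a turn outside -1 to 1 is refused whole. A call with a gripper value outside its range is refused whole. OPENING is the opening in per cent of the stroke, from 0 (shut) to 100 (fully open), set as the call begins (- or left out, the last holds). The fingers move at their own pace and stop on an object; FORCE is the grip in N (left out, the last holds). Time passes only in rows, so rows that repeat a pose let the fingers close. It gives the time, the measured TCP pose, the force, the opening and the grip force at its end, in the units of the state.
- robot.get_obs(): the state, without advancing time (a new reading comes with each control period).
- vision.camera(name): name is "side" or "top" or "wrist"; returns a dict with "frame" (420x560x3 uint8, red, green, blue), "K" (3x3 intrinsics, pixels), "cam_to_world" (4x4, takes a point from camera to world coordinates); the wrist camera has in their place "hand_eye" (4x4, takes a point from camera to tool coordinates, whose origin is the TCP and whose axes are the flange's). Camera axes: x right, y down, z forward; pixel columns grow to the right and rows downward; lengths in m; the calibration is good to about 2 mm. A picture is of the moment at which its call begins: read the wrist's pose just before it. There is no depth.
- job.hand_in(): hands the job in; it is judged then, once.
Trained networks look in the newest picture that a camera, given by its name, has taken for a name from the list of things; names that differ only in an ending like _2 or _b are one class to them, and where a whole thing is asked for, a point or a joint stands for the part that bears it (a point fixed in the world has none). Each returns a list of dicts, best first, with "conf" (0 to 1); they miss things now and then, are a little off and sometimes report something else, mostly with a low value. They report only what shows in the picture. A call takes as long as a camera call. They do not tell look-alikes from the thing itself.
- vision.look_for(camera, label): "point" ([row, column] in pixels, amid what is visible of it).
- vision.outline_of(camera, label): "mask" (420x560 bool, what is visible of it) and "point" ([row, column] in pixels, amid what is visible of it).
The state is a dict: "time": time; "q": joint angles; "joint_velocities": joint speeds; "joint_torque": joint torques, N m; "position": TCP position; "tool_rot": TCP orientation; "ft_force": force on the tool from outside, world axes, zero at the start; "moment": the same for the moment, N m; "grip_width": finger opening in m; "grip_force": force on a finger pad.
Only numpy, scipy, OpenCV 4.12 (cv2) and the standard library are available. Lean on these libraries where they do the work, as an engineer would, in place of code of your own. Each camera call takes 0.05 s, during which the arm holds its last target. There are 200 camera calls.

## Task

The bottle carousel is locked by its sprung index plunger. Pull the red-balled handle outward and swing it over until it drops into its rest notch, so that it stays retracted by itself when let go; then turn the freed carousel until the red-capped bottle stands squarely in front of the draw-off spout, and leave the plunger parked. Do not force the carousel while it is locked, keep all four bottles upright in their pockets, and leave the other things on the bench alone.

Things in the scene. Friction and masses are not known exactly. Their poses are not given: they have to be found in the camera images.
- base: Blue round base of the bottle carousel, 250 mm across and 18 mm high, fixed to the bench. Its origin is on the bench on the carousel's upright axis, z up. The plunger sits on its -y side: the plunger's axis is level, along the base's y axis, and 'outward' (pull) is the base's -y direction.
- carousel (a joint): White disc, 216 mm across, top 60 mm above the bench, turning on the base's axis; rad, anticlockwise from above positive, 0 at the start (locked), range -3.1 to 3.1, either way may be used. It drags (0.08 N m) and stays where left. Four bottle pockets of four 18 mm clip pins each lie 65 mm from the axis, at 45, 135, 225, 315 degrees from the base's x at joint 0. Hub in the middle 44 wide, 16 high.
- plunger (a joint): How far the plunger is pulled outward, in m: 0 is engaged (its 10 mm tip locks the disc between two steel lugs on the rim), 0.021 is the end of travel. The spring pulls back with 4 N at 0, rising by 0.3 N per mm. The tip is clear of the lugs beyond about 0.009. It must be pulled beyond 0.016 before the handle can be swung over; in the rest notch it stands at 0.011.
- handle (a joint): Swing of the handle about the plunger's axis, in rad: 0 is upright; it grows as the handle swings over towards the base's -x side (only this way is open). Pulled beyond 0.016 m it swings freely (under 1 N at the ball); let go before or past the notch, its rod stays on the collar's rim at plunger = 0.016, which is not parked.
- ball (a point): Centre of the red ball, 22 mm wide, on the handle, an 8 mm steel rod (its shank square) at right angles to the plunger's axis; the ball's centre is 55 mm from that axis. It can be hooked from the disc's side with shut fingers and drawn outward and sideways, or pinched across. Bracket and collar below it reach up to 77 mm above the bench and 30 mm to the sides of the plunger's axis.
- plunger_axis (a point): Point on the plunger's axis, 50 mm above the bench, 165 mm from the carousel's axis, where the handle stands when engaged. The brass rest notch beside it is 5 mm deep; its middle lies between 0.95 and 1.53 rad of handle swing, different each time, to be felt or seen. It takes the rod within about 0.06 rad of its middle. Past it the rim goes on, up to the handle's end stop at 1.75 rad.
- red_centre (a point): Centre, half-way up, of the bottle with the red cap: amber glass, 40 mm in diameter, 75 mm high, standing loose in a pocket on the disc (its foot 60 mm above the bench). It may start in any of the four pockets.
- white1_centre (a point): Centre of a bottle with a white cap, otherwise like the red-capped one, in another pocket.
- white2_centre (a point): Centre of another bottle with a white cap.
- white3_centre (a point): Centre of another bottle with a white cap.
- spout (a point): Inner end of the steel draw-off spout, 8 mm thick, 120 mm above the bench and 131 mm from the carousel's axis, pointing level at that axis. It belongs to a fixed blue post, 26 mm wide and 149 mm high with its green cap, that stands 165 mm from the carousel's axis, on the base's +y side at a varying angle.
- draw_spot (a point): Point on the disc's top, straight inward from the spout, 65 mm from the carousel's axis: where the red-capped bottle's middle must come.
- cylinder_glass: Glass measuring cylinder, 56 mm foot, 176 mm high; origin under its foot. Leave alone.
- reagent: Glass reagent bottle, 68 mm in diameter, 150 mm high; origin under its foot. Leave alone.
- blue_jar: Blue jar, 68 mm in diameter, 100 mm high; origin under its foot. Leave alone.
- stopper: Glass stopper, 34 mm in diameter, 34 mm high, standing on the bench near the plunger; origin under it. Leave alone.
- green_box: Small green box, 70 x 45 x 25 mm, lying near the plunger; origin under it. Leave alone.
- beaker: Glass beaker, 68 mm in diameter, 85 mm high; origin under its foot. Leave alone.
- peg0 (a point): Top of one of four black finger pegs on the disc, by which it is pushed round: 10 mm thick, standing 60 mm above the disc (tops 120 mm above the bench), 100 mm from the axis. This one is at 0 degrees from the base's x axis when the carousel's joint is 0; the others follow at 90, 180 and 270 degrees.
Things that resemble listed ones, but are neither listed nor needed, are in the scene too. Leave any green, pink or purple look-alike of the part that bears white1_centre alone.

How it is judged:
On the way, in this order (a step that is already met when the one before it is completed fails the run):
1. the plunger is parked: its handle rests in the notch and the robot has let go of it (value of joint plunger between 0.0085 and 0.0135 m and value of joint handle above 0.8 rad and contact force between the fingers and base below 0.05 N), for 0.3 s.
2. the red-capped bottle is in front of the spout (horizontal distance between red_centre and draw_spot below 0.01 m), for 0.2 s.
At the end, for the whole second after the job is handed in: The plunger rests in its notch (pulled out 8.5 to 13.5 mm, handle swung over by more than 0.8 rad), the red-capped bottle's centre is within 10 mm of the spot in front of the spout, the carousel stands still, and all four bottles are upright within 0.15 rad (value of joint plunger between 0.0085 and 0.0135 m and value of joint handle above 0.8 rad and horizontal distance between red_centre and draw_spot below 0.01 m and velocity of joint carousel between -0.05 and 0.05 rad/s and angle between each of red_centre, white1_centre, white2_centre, white3_centre's own z axis and vertical below 0.15 rad); the robot touches nothing.
It fails at once if the carousel was forced (turned by more than 0.06 rad) while the plunger was engaged (out by less than 8 mm) ((value of joint carousel above 0.06 rad or value of joint carousel below -0.06 rad) and value of joint plunger below 0.008 m).
It fails at once if a bottle left its pocket or tipped by more than 0.35 rad (angle between any of red_centre, white1_centre, white2_centre, white3_centre's own z axis and vertical above 0.35 rad or height (world z) of any of red_centre, white1_centre, white2_centre, white3_centre above 0.115 m).
It fails at once if another thing on the bench was moved by more than 30 mm (distance of any of cylinder_glass, reagent, blue_jar, stopper, green_box, beaker from where it was at the start of the episode above 0.03 m).
It also fails if it takes over 69 s, if anything falls off the work surface, if the arm or the gripper's body presses on something with over 40 N, if the wrist force passes 120 N, or if a joint passes its speed limit or range.

## Working session

There is one attempt and no reset: what is moved stays moved. The work goes in short steps, Python scripts to look and compute and a shell command to move; the robot and the scene stay as the last step left them, time stands still between calls to the robot, and variables do not carry over. Pictures are saved under pics/ and viewed, at most 11 in all, crops included, and the job is handed in when it is done.

```bash
mkdir -p pics; cat > h.py <<'E'
import numpy as np, cv2
from rig import robot, vision, job
from scipy.spatial.transform import Rotation as R
def cam(n):
    o=robot.get_obs(); c=vision.camera(n); K=np.array(c["K"])
    if n=="wrist":
        T=np.eye(4);T[:3,:3]=R.from_quat(o["tool_rot"]).as_matrix();T[:3,3]=o["position"];T=T@np.array(c["hand_eye"])
    else: T=np.array(c["cam_to_world"])
    return c["frame"],K,T
def save(f,n): cv2.imwrite("pics/"+n,np.ascontiguousarray(f[...,::-1]))
def px2z(p,z,K,T):
    d=T[:3,:3]@np.linalg.inv(K)@[p[1],p[0],1.]; o=T[:3,3]; return o+d*(z-o[2])/d[2]
def proj(X,K,T):
    c=np.linalg.inv(T)@np.r_[X,1]; u=K@c[:3]; return u[1]/u[2],u[0]/u[2]
def tri(p1,K1,T1,p2,K2,T2):
    A=[];b=[]
    for p,K,T in((p1,K1,T1),(p2,K2,T2)):
        d=T[:3,:3]@np.linalg.inv(K)@[p[1],p[0],1.];d/=np.linalg.norm(d);M=np.eye(3)-np.outer(d,d);A.append(M);b.append(M@T[:3,3])
    return np.linalg.lstsq(np.vstack(A),np.hstack(b),rcond=None)[0]
E
python3 - <<'E'
from h import *
o=robot.get_obs();print(o["time"],o["position"],R.from_quat(o["tool_rot"]).as_matrix().round(2).tolist())
ims=[]
for n in("top","side"):
    f,K,T=cam(n);ims.append(f);print(n,T[:3,3].round(3),K[0,0])
    for l in("base","carousel","ball","handle","red_centre","white1_centre","spout","peg0","stopper","green_box","beaker","blue_jar","reagent","cylinder_glass"):
        print(n,l,[(np.round(d["point"]).tolist(),round(d["conf"],2)) for d in vision.look_for(n,l)[:6]])
    save(cv2.resize(f,(800,600)),n+".png")
E
```

```text
0.0 [0.14023645 0.60835039 0.22958522] [[-0.97, 0.22, -0.0], [0.22, 0.97, -0.0], [0.0, -0.0, -1.0]]
top [ 0.441 -0.003  1.622] 461.5552954444012
top base [([211.0, 286.0], 0.87)]
top carousel [([208.0, 281.0], 0.95), ([209.0, 156.0], 0.37)]
top ball []
top handle []
top red_centre [([223.0, 298.0], 0.61), ([245.0, 413.0], 0.59)]
top white1_centre [([149.0, 320.0], 0.68), ([247.0, 413.0], 0.58)]
top spout [([194.0, 238.0], 0.55)]
top peg0 [([209.0, 282.0], 0.94)]
top stopper [([210.0, 287.0], 0.67), ([209.0, 282.0], 0.46), ([219.0, 368.0], 0.43)]
top green_box [([186.0, 357.0], 0.56)]
top beaker [([208.0, 158.0], 0.7)]
top blue_jar [([244.0, 413.0], 0.6), ([213.0, 287.0], 0.45)]
top reagent [([212.0, 413.0], 0.87)]
top cylinder_glass [([258.0, 160.0], 0.81)]
side [ 0.314 -0.998  0.888] 494.26589925917824
side base [([216.0, 300.0], 0.71), ([226.0, 279.0], 0.67), ([241.0, 285.0], 0.59), ([171.0, 290.0], 0.32)]
side carousel [([224.0, 280.0], 0.83)]
side ball [([253.0, 289.0], 0.7)]
side handle [([254.0, 292.0], 0.53)]
side red_centre [([220.0, 262.0], 0.61)]
side white1_centre [([211.0, 352.0], 0.93), ([244.0, 373.0], 0.91), ([193.0, 338.0], 0.87), ([216.0, 300.0], 0.85)]
side spout [([171.0, 286.0], 0.89)]
side peg0 [([226.0, 276.0], 0.57), ([171.0, 285.0], 0.24)]
side stopper [([318.0, 293.0], 0.72)]
side green_box [([219.0, 299.0], 0.73), ([295.0, 343.0], 0.57), ([316.0, 292.0], 0.5), ([141.0, 250.0], 0.41)]
side beaker [([141.0, 250.0], 0.8)]
side blue_jar [([375.0, 268.0], 0.62)]
side reagent [([356.0, 332.0], 0.73)]
side cylinder_glass [([141.0, 198.0], 0.94)]
```

View pics/top.png

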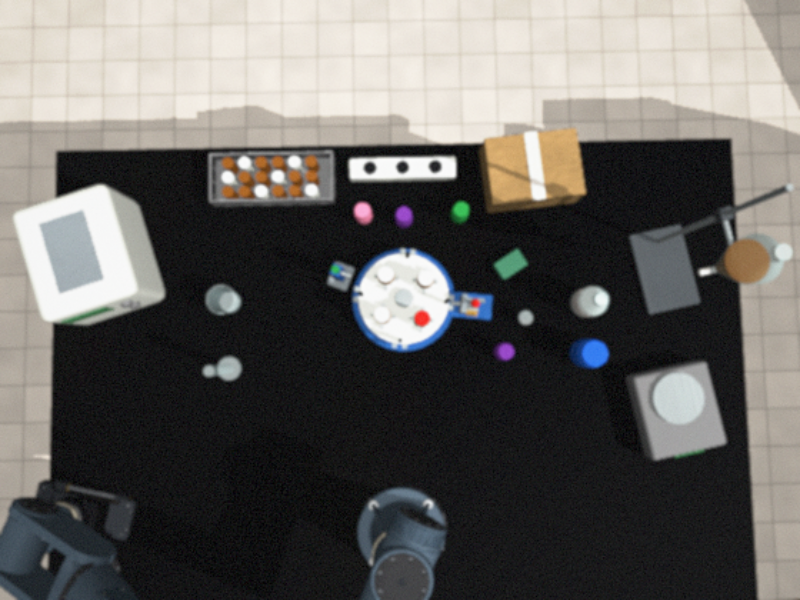

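View pics/side.png

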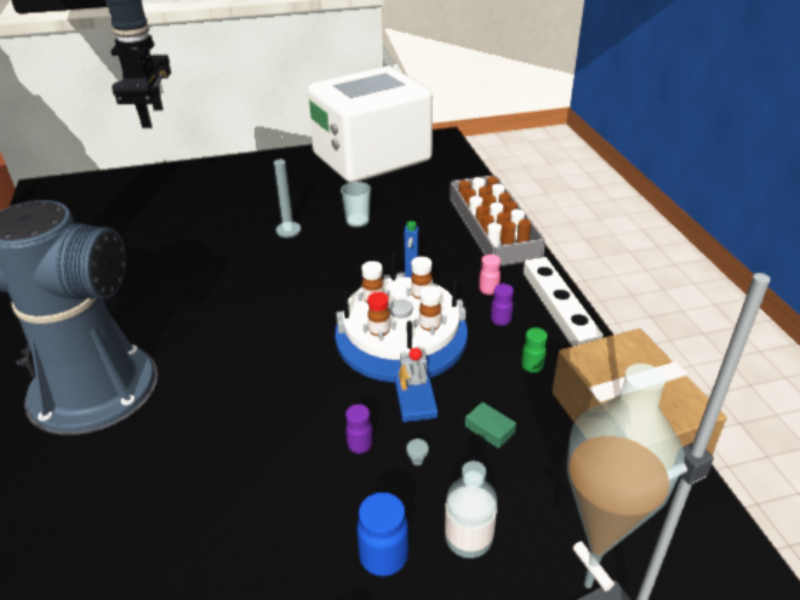

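The top picture (800x600 scale) shows the carousel at (403,299), with the red cap at (422,318) and the ball at (475,302). The spout post is at (340,275). Possible mix-ups:
- **Red ball:** at (475,302). The red cap at (422,318) could be mistaken for it.
- **Red-capped bottle:** at (422,318). The pink (363,212), purple (404,216) and (505,352), and green (461,211) bottles stand off the carousel, as does the rack of bottles.

Next I'll work out the positions.

```bash
python3 - <<'E'
from h import *
V={}
for n in("top","side"):
    f,K,T=cam(n);V[n]=(f,K,T)
    hsv=cv2.cvtColor(f,cv2.COLOR_RGB2HSV)
    def blobs(m,lo,hi):
        k,_,s,c=cv2.connectedComponentsWithStats(m.astype(np.uint8));return [(c[i][::-1].round(1).tolist(),int(s[i,4])) for i in range(1,k) if lo<=s[i,4]<=hi]
    red=((hsv[...,0]<6)|(hsv[...,0]>174))&(hsv[...,1]>170)&(hsv[...,2]>110)
    blue=(abs(hsv[...,0].astype(int)-108)<8)&(hsv[...,1]>150)&(hsv[...,2]>60)
    grn=(abs(hsv[...,0].astype(int)-65)<15)&(hsv[...,1]>150)&(hsv[...,2]>80)
    print(n,"red",blobs(red,5,500));print("green",blobs(grn,5,500));print("blue",blobs(blue,25,9000))
    d=vision.outline_of(n,"base");print([ (x["point"],int(x["mask"].sum()),x["conf"]) for x in d[:3]])
    if n=="top":
        m=blue.copy();m[:170]=0;m[255:]=0;m[:,:244]=0;m[:,318:]=0
        # outer edge points of base by rays
        ys,xs=np.nonzero(m);c=np.array([209.,282.])
        P=[]
        a=np.arctan2(ys-c[0],xs-c[1]);r=np.hypot(ys-c[0],xs-c[1])
        for t in np.arange(-np.pi,np.pi,.1):
            s=(abs(a-t)<.05)
            if s.any() and abs(t)>.45: 
                i=np.where(s)[0][r[s].argmax()]; P.append(px2z((ys[i],xs[i]),.016,K,T)[:2])
        P=np.array(P)
        from scipy.optimize import least_squares
        s=least_squares(lambda p:np.hypot(*(P-p[:2]).T)-p[2],[.44,0,.125],loss="soft_l1",f_scale=.002);print("base",s.x)
    crop=f[160:265,215:365] if n=="top" else f[140:310,200:360]
    save(cv2.resize(crop,None,fx=(5.3 if n=="top" else 3.5),fy=(5.3 if n=="top" else 3.5),interpolation=cv2.INTER_CUBIC),n+"c.png")
E
```

```text
top red [([211.7, 332.3], 15), ([222.7, 294.9], 67)]
green [([147.5, 322.3], 145), ([188.0, 234.0], 21)]
blue [([184.0, 260.7], 102), ([190.8, 309.5], 141), ([226.4, 302.4], 621), ([247.0, 412.6], 491)]
[([211.8, 287.9], 3962, 0.87)]
base [ 0.55641913 -0.01873328  0.1274305 ]
side red [([211.0, 264.1], 149), ([247.4, 290.5], 53)]
green [([157.4, 287.5], 34), ([244.3, 373.7], 435)]
blue [([173.5, 286.9], 226), ([261.0, 283.7], 1872), ([373.6, 267.4], 1848)]
[([238.0, 286.3], 5162, 0.85)]
```

View pics/topc.png

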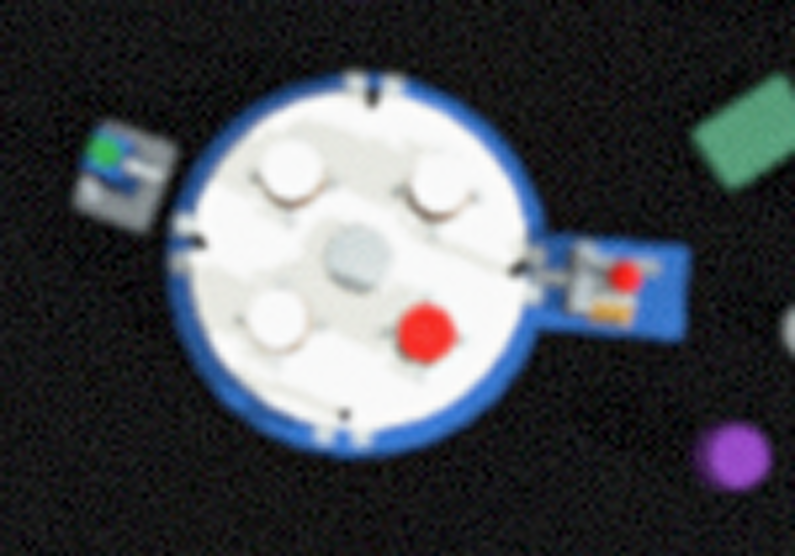

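View pics/sidec.png

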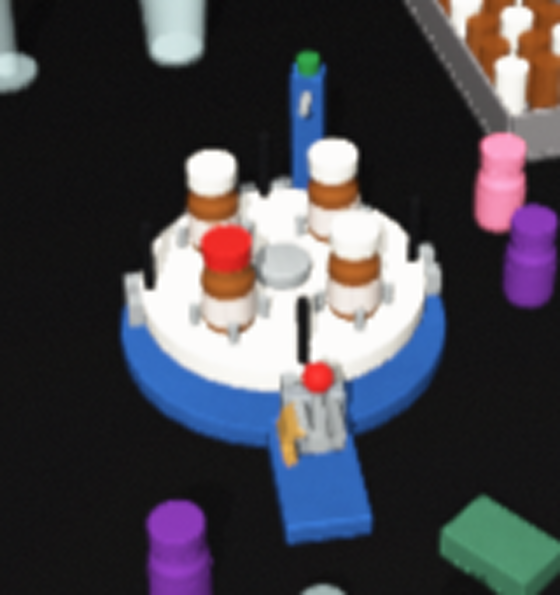

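The crops show the red ball upright on its bracket at top-crop (625,277), and the brass notch to its robot side at (610,312). The red-capped bottle is in the 225° pocket, and the spout post is at upper left (105,152).

```bash
python3 - <<'E'
from h import *
f,K,T=cam("top");g,K2,T2=cam("side")
c=np.array([.5564,-.0187])
tr=lambda a,b:tri(a,K,T,b,K2,T2)
def rel(n,X): d=X[:2]-c;print(n,X.round(4),"r",np.hypot(*d).round(4),"ang",np.degrees(np.arctan2(d[1],d[0])).round(2))
rel("ball",tr((211.7,332.3),(247.4,290.5)));rel("ball z",px2z((211.7,332.3),.105,K,T))
rel("cap z",px2z((222.7,294.9),.135,K,T)); rel("cap tri",tr((222.7,294.9),(211,264.1)))
rel("green",px2z((188,234),.149,K,T));rel("green tri",tr((188,234),(157.4,287.5)))
s=5.3
for n,p,z in(("hub",(357,256),.076),("capA",(291,168),.135),("capB",(440,183),.135),("capC",(276,318),.135),("notch",(610,312),.06),("plate1",(690,247),.018),("plate2",(683,340),.018),("pegx+",(372,99),.12),("pegx-",(345,413),.12),("pegy+",(200,241),.12),("pegy-",(518,267),.12)):
    rel(n,px2z((160+p[1]/s,215+p[0]/s),z,K,T))
for n,l in(("top","cylinder_glass"),("top","beaker"),("top","stopper"),("top","reagent")): pass
c_=vision.camera("wrist");print(np.array(c_["hand_eye"]).round(3).tolist(),c_["K"][0][0])
E
```

```text
ball [ 0.5388 -0.1818  0.1069] r 0.1641 ang -96.17
ball z [ 0.5396 -0.1822  0.105 ] r 0.1643 ang -95.87
cap z [ 0.5044 -0.0572  0.135 ] r 0.0647 ang -143.53
cap tri [ 0.5047 -0.0575  0.1267] r 0.0646 ang -143.14
green [0.6188 0.1364 0.149 ] r 0.1672 ang 68.09
green tri [0.6184 0.1369 0.1452] r 0.1675 ang 68.29
hub [ 0.556  -0.0182  0.076 ] r 0.0006 ang 127.54
capA [0.6063 0.0216 0.135 ] r 0.0641 ang 38.96
capB [ 0.5954 -0.0692  0.135 ] r 0.0638 ang -52.33
capC [0.5147 0.0323 0.135 ] r 0.0659 ang 129.24
notch [ 0.5183 -0.1794  0.06  ] r 0.1651 ang -103.33
plate1 [ 0.5622 -0.2378  0.018 ] r 0.2192 ang -88.48
plate2 [ 0.5012 -0.2315  0.018 ] r 0.2198 ang -104.55
pegx+ [ 0.6499 -0.0289  0.12  ] r 0.0941 ang -6.24
pegx- [ 0.4565 -0.0086  0.12  ] r 0.1005 ang 174.23
pegy+ [0.5638 0.0787 0.12  ] r 0.0977 ang 85.66
pegy- [ 0.5441 -0.1167  0.12  ] r 0.0988 ang -97.14
[[0.0, -0.959, -0.284, 0.078], [1.0, 0.0, 0.0, 0.0], [-0.0, -0.284, 0.959, -0.155], [0.0, 0.0, 0.0, 1.0]] 355.63117813171493
```

```bash
cat >> h.py <<'E'
C=np.array([.5563,-.0185]); YAW=np.radians(-6.3)
def base2w(p): c,s=np.cos(YAW),np.sin(YAW); return np.r_[C+np.array([[c,-s],[s,c]])@np.array(p[:2]),p[2]]
def to(pos,phi=None,rot=None,P=None):
    "fractions to reach world pos; phi = desired world angle (deg) of tool y"
    o=robot.get_obs();M=R.from_quat(o["tool_rot"]).as_matrix();d=M.T@(np.array(pos)-(o["position"] if P is None else P))/.3
    t=0
    if phi is not None:
        cur=np.degrees(np.arctan2(M[1,1],M[0,1]));t=-((phi-cur+180)%360-180)/360
    return np.r_[d,t].round(4)
E
python3 - <<'E'
from h import *
print(to([.539,-.182,.23],83.7))
E
```

```text
[-1.8871e+00 -2.2705e+00  1.7000e-03 -1.8600e-02]
```

```bash
python3 -m handwheel '[[-0.8,-1,0,0],[-0.8,-1,0,0],[-0.8,-1,0,0],[-0.8,-1,0,0],[-0.8,-1,0,0],[-0.8,-1,0,0],[-0.8,-1,0,0],[-0.8,-1,0,0],[-0.8,-1,0,0],[-0.8,-1,0,0]]' 60 
python3 -m handwheel '[[-0.8,-1,0,-0.0186],[-0.8,-1,0,-0.0186],[-0.8,-1,0,-0.0186],[-0.8,-1,0,-0.0186],[-0.8,-1,0,-0.0186],[-0.8,-1,0,-0.0186],[-0.8,-1,0,-0.0186],[-0.8,-1,0,-0.0186],[-0.8,-1,0,-0.0186],[-0.8,-1,0,-0.0186]]'
python3 - <<'E'
from h import *
print(to([.539,-.182,.23],83.7))
E
```

```text
time: 2.68
position: [0.3089, 0.2587, 0.2308]
tool_rot: [0.116, 0.993, -0.001, 0.001]
ft_force: [-1.0, -0.1, -0.4]
grip_width: 0.0525
grip_force: 0.0
time: 3.52
position: [0.477, -0.0884, 0.2311]
tool_rot: [0.057, 0.998, -0.001, 0.003]
ft_force: [-0.5, 0.3, -0.2]
grip_width: 0.0528
grip_force: 0.0
[-0.2405 -0.2867  0.0058 -0.0005]
```

```bash
python3 -m handwheel '[[-0.12,-0.143,0,0],[-0.24,-0.287,0,0],[-0.24,-0.287,0.005,0],[-0.24,-0.287,0.005,0],[-0.24,-0.287,0.005,0],[-0.24,-0.287,0.005,0]]' 50
python3 - <<'E'
from h import *
f,K,T=cam("wrist");save(f,"w1.png")
hsv=cv2.cvtColor(f,cv2.COLOR_RGB2HSV)
red=((hsv[...,0]<6)|(hsv[...,0]>174))&(hsv[...,1]>150)&(hsv[...,2]>80)
k,_,s,c=cv2.connectedComponentsWithStats(red.astype(np.uint8))
for i in range(1,k):
    if s[i,4]>100: p=c[i][::-1];print(p.round(1),s[i],px2z(p,.105,K,T).round(4),px2z(p,.135,K,T).round(4))
o=robot.get_obs();print(o["position"])
E
```

```text
time: 4.02
position: [0.5345, -0.1755, 0.2285]
tool_rot: [0.055, 0.998, 0.001, -0.001]
ft_force: [-0.7, 1.9, -0.1]
grip_width: 0.0438
grip_force: 0.0
[160.3 436.8] [ 408  136   58   52 2331] [ 0.5098 -0.0464  0.105 ] [ 0.5041 -0.0594  0.135 ]
[214.2 270.7] [258 201  26  27 548] [ 0.5392 -0.1806  0.105 ] [ 0.5304 -0.1791  0.135 ]
[ 0.53437414 -0.17516028  0.22871393]
```

View pics/w1.png

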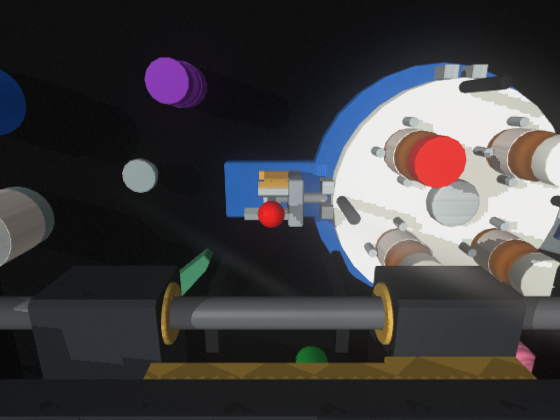

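The wrist picture shows the ball at (271,214) px, which puts it at about (0.539,-0.181). The brass notch block is at (272,180), and there is free space around the ball for a pinch along the plunger axis.

```bash
python3 - <<'E'
from h import *
print(to([.5392,-.1808,.103],83.7))
E
```

```text
[-1.89e-02 -1.75e-02  4.19e-01  2.00e-04]
```

```bash
python3 -m handwheel '[[0,0,0,0],[0,0,0,0],[0,0,0,0]]'; python3 - <<'E'
from h import *
print(to([.5392,-.1808,.103],83.7))
E
```

```text
time: 4.32
position: [0.5351, -0.176, 0.2293]
tool_rot: [0.054, 0.999, 0.0, -0.0]
ft_force: [-0.4, -0.5, -0.8]
grip_width: 0.0438
grip_force: 0.0
[-1.550e-02 -1.450e-02  4.211e-01  2.000e-04]
```

```bash
python3 -m handwheel '[[-0.015,-0.0145,0.1,0],[-0.015,-0.0145,0.2,0],[-0.015,-0.0145,0.3,0],[-0.015,-0.0145,0.3,0],[-0.015,-0.0145,0.3,0],[-0.015,-0.0145,0.3,0]]'; python3 - <<'E'
from h import *
print(to([.5392,-.1808,.103],83.7))
E
```

```text
time: 4.82
position: [0.5403, -0.1821, 0.1403]
tool_rot: [0.055, 0.998, -0.0, 0.001]
ft_force: [-0.0, 0.3, 1.3]
grip_width: 0.0435
grip_force: 0.0
[4.200e-03 4.100e-03 1.245e-01 1.000e-04]
```

```bash
python3 -m handwheel '[[0.003,0.004,0.06,0],[0.003,0.004,0.123,0],[0.003,0.004,0.123,0],[0.003,0.004,0.123,0]]'; python3 -m handwheel '[[0,0,0,0],[0,0,0,0],[0,0,0,0],[0,0,0,0],[0,0,0,0],[0,0,0,0]]' 0 25; python3 - <<'E'
from h import *
print(to([.5392,-.1808,.103],83.7))
f,K,T=cam("wrist");g,_,_=cam("side");save(np.hstack([f[120:330,180:400],cv2.resize(g[200:280,250:330],(210,210))]),"w2.png")
E
```

```text
time: 5.15
position: [0.5392, -0.1808, 0.1035]
tool_rot: [0.055, 0.998, -0.0, 0.001]
ft_force: [0.2, -0.3, 0.2]
grip_width: 0.0434
grip_force: 0.0
time: 5.65
position: [0.5391, -0.1806, 0.1029]
tool_rot: [0.055, 0.998, -0.0, 0.001]
ft_force: [-0.2, 1.2, 4.3]
grip_width: 0.0202
grip_force: 25.0
[-0.0004 -0.0005 -0.0003 -0.    ]
```

View pics/w2.png

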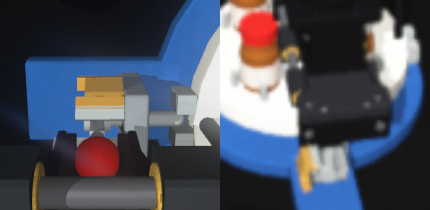

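```bash
python3 -m handwheel '[[0,-0.01,0,0],[0,-0.02,0,0],[0,-0.03,0,0],[0,-0.04,0,0],[0,-0.05,0,0],[0,-0.062,0,0],[0,-0.062,0,0],[0,-0.062,0,0]]' 0 30
python3 - <<'E'
from h import *
print(to([.5391,-.1806,.1029]),robot.get_obs()["ft_force"])
E
```

```text
time: 6.42
position: [0.5367, -0.1965, 0.1029]
tool_rot: [0.056, 0.998, 0.002, 0.0]
ft_force: [1.4, 7.5, 8.5]
grip_width: 0.0201
grip_force: 30.0
[-0.0019  0.0535  0.0001  0.    ] [1.37361472 7.52994059 8.48350895]
```

```bash
python3 -m handwheel '[[0,-0.005,0,0],[0,-0.01,0,0],[0,-0.01,0,0],[0,-0.01,0,0]]'
python3 - <<'E'
from h import *
print(to([.5391,-.1806,.1029]),robot.get_obs()["ft_force"])
E
```

```text
time: 6.75
position: [0.5363, -0.199, 0.1028]
tool_rot: [0.056, 0.998, 0.003, -0.0]
ft_force: [0.6, 9.1, 7.9]
grip_width: 0.0201
grip_force: 30.0
[-0.0025  0.0619  0.      0.    ] [0.62165073 9.13240607 7.94078807]
```

```bash
python3 -m handwheel '[[0.018,0,0.001,0],[0.036,0,0.004,0],[0.054,0,0.008,0],[0.071,0,0.0145,0],[0.088,0,0.0224,0],[0.1035,0,0.032,0],[0.118,0,0.043,0],[0.1315,0,0.0556,0],[0.1315,0,0.0556,0],[0.1315,0,0.0556,0]]' 0 20
python3 - <<'E'
from h import *
print(to([.5391,-.1806,.1029]),robot.get_obs()["ft_force"])
f,K,T=cam("wrist");g,_,_=cam("side");save(np.hstack([f[60:330,140:420],cv2.resize(g[200:280,250:330],(270,270))]),"w3.png")
E
```

```text
time: 7.58
position: [0.4953, -0.1939, 0.0843]
tool_rot: [0.056, 0.998, 0.003, -0.002]
ft_force: [1.5, 9.4, -0.3]
grip_width: 0.0203
grip_force: 20.0
[-0.14    0.0607 -0.0623  0.    ] [ 1.53516092  9.44731576 -0.30272687]
```

View pics/w3.png

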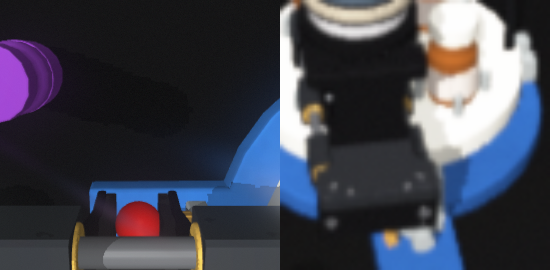

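The ball is held between the pads at about 0.85 rad, just short of the notch range. I'll ease it onto the rim, let go, and push it down from above with shut fingers until it drops in.

```bash
python3 -m handwheel '[[0,0.004,0,0],[0,0.008,0,0],[0,0.008,0,0],[0,0.008,0,0]]'; python3 -m handwheel '[[0,0,0,0],[0,0,0,0],[0,0,0,0],[0,0,0,0],[0,0,-0.04,0],[0,0,-0.08,0],[0,0,-0.15,0],[0,0,-0.2,0],[0,0,-0.4,0],[0,0,-0.4,0],[0,0,-0.4,0],[0,0,-0.4,0]]' 45
python3 - <<'E'
from h import *
f,K,T=cam("wrist")
hsv=cv2.cvtColor(f,cv2.COLOR_RGB2HSV)
red=((hsv[...,0]<6)|(hsv[...,0]>174))&(hsv[...,1]>150)&(hsv[...,2]>80)
k,_,s,c=cv2.connectedComponentsWithStats(red.astype(np.uint8))
o=robot.get_obs();print(o["position"])
for i in range(1,k):
    if s[i,4]>100: p=c[i][::-1];print(p.round(1),s[i],[px2z(p,.05+.055*np.cos(t),K,T).round(4).tolist() for t in(.8,.9,1.2)])
for t in(.8,.85,.9,1.2): print(t,base2w([-.055*np.sin(t)+.0012,-.165-.016,.05+.055*np.cos(t)]))
save(f[40:340,100:460],"w4.png")
E
```

```text
time: 8.02
position: [0.4957, -0.1923, 0.0846]
tool_rot: [0.055, 0.998, 0.003, -0.002]
ft_force: [0.4, 5.9, -0.1]
grip_width: 0.0204
grip_force: 20.0
time: 9.02
position: [0.498, -0.1962, 0.2068]
tool_rot: [0.055, 0.998, -0.001, 0.002]
ft_force: [0.0, -0.0, 0.4]
grip_width: 0.0392
grip_force: 0.0
[ 0.49706707 -0.19549786  0.20546895]
[214.2 480.4] [ 449  187   64   56 2705] [[0.5203, -0.0345, 0.0883], [0.5218, -0.0321, 0.0842], [0.527, -0.0242, 0.0699]]
[207.3 282.2] [269 194  27  27 554] [[0.4971, -0.1917, 0.0883], [0.4983, -0.1917, 0.0842], [0.5023, -0.192, 0.0699]]
0.8 [ 0.49841453 -0.19420909  0.08831887]
0.85 [ 0.49655996 -0.19400435  0.08629907]
0.9 [ 0.49480804 -0.19381093  0.08418855]
1.2 [ 0.48667827 -0.1929134   0.06992968]
```

View pics/w4.png

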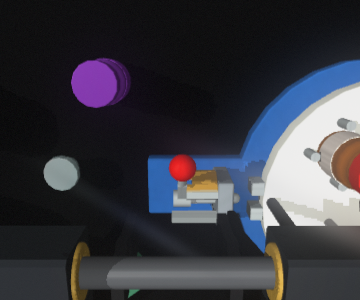

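The ball stays on the rim, at crop (182,168), at about 0.82 rad and to the left of the brass notch block.

```bash
python3 -m handwheel '[[0,0,0,0],[0,0,0,0]]' 0; python3 - <<'E'
from h import *
print(to(base2w([-.045,-.179,.113]),83.7))
E
```

```text
time: 9.23
position: [0.4964, -0.1949, 0.204]
tool_rot: [0.055, 0.998, 0.001, -0.001]
ft_force: [0.2, 0.2, 0.0]
grip_width: 0.0323
grip_force: 0.0
[ 0.0151  0.0093  0.3033 -0.    ]
```

```bash
python3 -m handwheel '[[0.015,0.009,0,0],[0.015,0.009,0,0],[0.015,0.009,0.1,0],[0.015,0.009,0.2,0],[0.015,0.009,0.3,0],[0.015,0.009,0.3,0],[0.015,0.009,0.3,0],[0.015,0.009,0.3,0]]' 0; python3 - <<'E'
from h import *
print(to(base2w([-.045,-.179,.106]),83.7))
E
```

```text
time: 9.9
position: [0.4937, -0.1925, 0.1163]
tool_rot: [0.055, 0.998, -0.0, 0.0]
ft_force: [0.4, -0.6, 0.9]
grip_width: 0.0004
grip_force: 0.0
[0.0064 0.0028 0.0342 0.    ]
```

```bash
python3 -m handwheel '[[0.005,0.002,0.01,0],[0.005,0.002,0.02,0],[0.005,0.002,0.03,0],[0.006,0.002,0.036,0],[0.007,0.002,0.042,0],[0.008,0.002,0.048,0],[0.008,0.002,0.048,0]]'; python3 -m handwheel '[[0.001,0,0.007,0],[0.002,0,0.014,0],[0.002,0,0.014,0]]';python3 -m handwheel '[[0.001,0,0.007,0],[0.002,0,0.014,0],[0.002,0,0.014,0]]'; python3 -m handwheel '[[0.001,0,0.007,0],[0.002,0,0.014,0],[0.002,0,0.014,0]]'
```

```text
time: 10.48
position: [0.4898, -0.191, 0.1014]
tool_rot: [0.055, 0.998, 0.0, -0.001]
ft_force: [0.7, 0.3, -0.0]
grip_width: 0.0003
grip_force: 0.0
time: 10.73
position: [0.4897, -0.1908, 0.0966]
tool_rot: [0.055, 0.998, 0.0, -0.001]
ft_force: [0.4, 0.1, 0.1]
grip_width: 0.0003
grip_force: 0.0
time: 10.98
position: [0.4896, -0.1912, 0.0923]
tool_rot: [0.055, 0.998, -0.0, -0.0]
ft_force: [-0.7, 0.1, 0.4]
grip_width: 0.0001
grip_force: 0.6
time: 11.23
position: [0.4889, -0.1911, 0.088]
tool_rot: [0.055, 0.998, 0.0, -0.0]
ft_force: [-1.6, -0.8, 1.1]
grip_width: 0.0005
grip_force: 0.5
```

```bash
cat >> h.py <<'E'
def ball():
    for n in("wrist","side"):
        f,K,T=cam(n);hsv=cv2.cvtColor(f,cv2.COLOR_RGB2HSV)
        red=((hsv[...,0]<6)|(hsv[...,0]>174))&(hsv[...,1]>150)&(hsv[...,2]>70)
        k,_,s,c=cv2.connectedComponentsWithStats(red.astype(np.uint8))
        for i in range(1,k):
            if s[i,4]>10: print(n,c[i][::-1].round(1),s[i].tolist())
        for pl in(.011,.016):
            for t in(.8,1.,1.2,1.4): print("  exp",pl,t,np.round(proj(base2w([.0012-.055*np.sin(t),-.1645-pl,.05+.055*np.cos(t)]),K,T),1))
    return f
E
python3 -c "
from h import *
ball()"
```

```text
wrist [248.1 287.7] [266, 235, 41, 38, 746]
  exp 0.011 0.8 [295.6 283.4]
  exp 0.011 1.0 [274.9 283.1]
  exp 0.011 1.2 [257.9 282.9]
  exp 0.011 1.4 [245.2 282.6]
  exp 0.016 0.8 [295.6 273.1]
  exp 0.016 1.0 [274.9 273.2]
  exp 0.016 1.2 [257.9 273.4]
  exp 0.016 1.4 [245.2 273.5]
side [267.9 269.7] [267, 267, 6, 3, 15]
  exp 0.011 0.8 [258.4 275.1]
  exp 0.011 1.0 [261.4 272.2]
  exp 0.011 1.2 [264.6 270.2]
  exp 0.011 1.4 [268.  269.1]
  exp 0.016 0.8 [259.9 275.4]
  exp 0.016 1.0 [262.9 272.5]
  exp 0.016 1.2 [266.1 270.5]
  exp 0.016 1.4 [269.5 269.4]
```

The ball's column suggests it has dropped into the notch. I'll lift off and check.

```bash
python3 -m handwheel '[[0,0,-0.05,0],[0,0,-0.2,0],[0,0,-0.4,0],[0,0,-0.4,0],[0,0,-0.4,0],[0,0,-0.4,0],[0,0,-0.4,0]]'; python3 - <<'E'
from h import *
f=ball();f,K,T=cam("wrist");g,_,_=cam("side");save(np.hstack([f[60:340,140:420],cv2.resize(g[220:290,250:320],(280,280),interpolation=cv2.INTER_CUBIC)]),"w5.png")
E
```

```text
time: 11.92
position: [0.4886, -0.1907, 0.2078]
tool_rot: [0.055, 0.998, 0.0, -0.0]
ft_force: [0.1, 0.4, -0.5]
grip_width: 0.0007
grip_force: 0.0
wrist [199.1 281.8] [269, 187, 26, 25, 511]
wrist [227.7 470.5] [440, 201, 62, 55, 2531]
  exp 0.011 0.8 [221.2 280.1]
  exp 0.011 1.0 [210.2 280. ]
  exp 0.011 1.2 [201.4 279.9]
  exp 0.011 1.4 [195.1 279.8]
  exp 0.016 0.8 [221.2 273.9]
  exp 0.016 1.0 [210.2 274. ]
  exp 0.016 1.2 [201.4 274. ]
  exp 0.016 1.4 [195.1 274.1]
side [265.  269.1] [265, 261, 9, 9, 69]
  exp 0.011 0.8 [258.4 275.1]
  exp 0.011 1.0 [261.4 272.2]
  exp 0.011 1.2 [264.6 270.2]
  exp 0.011 1.4 [268.  269.1]
  exp 0.016 0.8 [259.9 275.4]
  exp 0.016 1.0 [262.9 272.5]
  exp 0.016 1.2 [266.1 270.5]
  exp 0.016 1.4 [269.5 269.4]
```

View pics/w5.png

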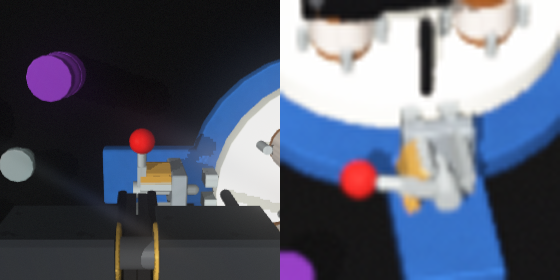

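The rod now sits in the brass notch: ball at crop (143,141), the swing is about 1.25 rad, and the plunger is at about 11 mm. Next is the peg on the +y side.

```bash
python3 - <<'E'
from h import *
print(robot.get_obs()["q"]); print(to(base2w([0,.1,.208]),143.7))
E
```

```text
[-5.85583371e-01  4.25512262e-01  1.70766963e+00  8.41837873e-05
  1.01167941e+00 -2.04644374e+00]
[-0.1623  0.9284 -0.0026 -0.1667]
```

```bash
python3 -m handwheel '[[-0.02,0.12,0,0.02],[-0.04,0.24,0,0.04],[-0.06,0.36,0,0.06],[-0.08,0.48,0,0.08],[-0.1,0.6,0,0.1],[-0.12,0.72,0,0.12],[-0.14,0.84,0,0.14],[-0.162,0.928,0,0.16],[-0.162,0.928,0,0.18],[-0.162,0.928,0,0.2],[-0.162,0.928,0,0.22],[-0.162,0.928,0,0.24],[-0.162,0.928,0,0.26],[-0.162,0.928,0,0.28],[-0.162,0.928,0,0.3],[-0.162,0.928,0,0.32],[-0.162,0.928,0,0.333],[-0.162,0.928,0,0.333],[-0.162,0.928,0,0.333],[-0.162,0.928,0,0.333]]' 40; python3 - <<'E'
from h import *
print(to(base2w([0,.1,.106]),-36.3),robot.get_obs()["q"][5])
f,K,T=cam("wrist")
for r in(.0,):
    for X in([0,.1,.12],[0,.1,.06]): 
        p=proj(base2w(X),K,T);print(p);cv2.circle(f,(int(p[1]),int(p[0])),5,(0,255,0),1)
save(f,"w6.png")
E
```

```text
time: 13.78
position: [0.5675, 0.0803, 0.2075]
tool_rot: [0.891, 0.453, -0.001, -0.0]
ft_force: [0.6, -0.1, -0.1]
grip_width: 0.0348
grip_force: 0.0
[ 0.0016 -0.0013  0.3383  0.0005] 0.5758025421416941
(np.float64(221.3812037097081), np.float64(275.8140818943131))
(np.float64(200.3499622950392), np.float64(276.0897760084556))
```

View pics/w6.png

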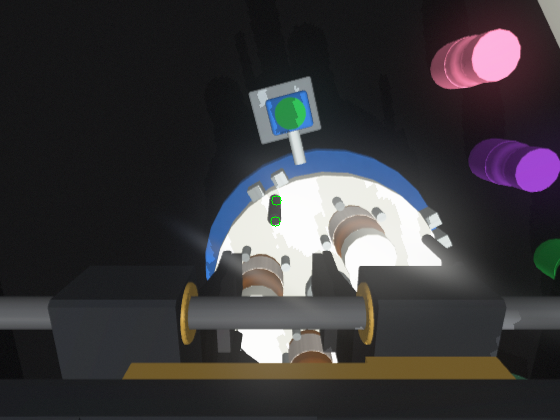

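The predicted peg circles at (276,221) and (276,200) sit right on the black peg. The spout tip is at (299,160). I'll descend and pinch the peg.

```bash
python3 -m handwheel '[[0.0015,-0.001,0.12,0],[0.0015,-0.001,0.2,0],[0.0015,-0.001,0.28,0],[0.0015,-0.001,0.338,0],[0.0015,-0.001,0.338,0],[0.0015,-0.001,0.338,0],[0.0015,-0.001,0.338,0]]' 40; python3 -m handwheel '[[0,0,0,0],[0,0,0,0],[0,0,0,0],[0,0,0,0],[0,0,0,0],[0,0,0,0]]' 0 12; python3 - <<'E'
from h import *
P=robot.get_obs()["position"]
M=R.from_quat(robot.get_obs()["tool_rot"]).as_matrix()
d=P[:2]-C;r=np.hypot(*d);a0=np.arctan2(d[1],d[0]);print(r,np.degrees(a0))
r=.1
for k in range(0,151,5):
    a=a0-np.radians(k);X=np.r_[C+r*np.array([np.cos(a),np.sin(a)]),P[2]];print(k,(M.T@(X-P)/.3).round(3)[:2].tolist(),end=" ")
f,K,T=cam("top");d=px2z((188,234),.149,K,T)
E
```

```text
time: 14.42
position: [0.5687, 0.0808, 0.1078]
tool_rot: [0.892, 0.453, 0.001, 0.0]
ft_force: [0.1, 0.0, -0.3]
grip_width: 0.035
grip_force: 0.0
time: 14.92
position: [0.5679, 0.0813, 0.1076]
tool_rot: [0.892, 0.452, 0.0, -0.0]
ft_force: [-0.5, 1.4, 2.3]
grip_width: 0.0096
grip_force: 12.0
0.10046849323163598 83.36049860438673
0 [-0.001, 0.001] 5 [0.012, 0.027] 10 [0.023, 0.054] 15 [0.031, 0.081] 20 [0.037, 0.11] 25 [0.041, 0.139] 30 [0.042, 0.168] 35 [0.041, 0.197] 40 [0.037, 0.226] 45 [0.03, 0.254] 50 [0.021, 0.282] 55 [0.01, 0.308] 60 [-0.004, 0.334] 65 [-0.02, 0.358] 70 [-0.038, 0.381] 75 [-0.057, 0.403] 80 [-0.079, 0.422] 85 [-0.102, 0.44] 90 [-0.127, 0.455] 95 [-0.153, 0.468] 100 [-0.18, 0.479] 105 [-0.208, 0.488] 110 [-0.236, 0.494] 115 [-0.265, 0.497] 120 [-0.294, 0.499] 125 [-0.323, 0.497] 130 [-0.352, 0.493] 135 [-0.38, 0.487] 140 [-0.408, 0.478] 145 [-0.435, 0.466] 150 [-0.46, 0.453]
```

```bash
python3 -m handwheel '[[0.006,0.013,0,0],[0.012,0.027,0,0],[0.023,0.054,0,0],[0.031,0.081,0,0],[0.037,0.11,0,0],[0.041,0.139,0,0],[0.042,0.168,0,0],[0.041,0.197,0,0],[0.037,0.226,0,0],[0.03,0.254,0,0],[0.021,0.282,0,0],[0.01,0.308,0,0],[-0.004,0.334,0,0],[-0.02,0.358,0,0],[-0.038,0.381,0,0],[-0.057,0.403,0,0],[-0.079,0.422,0,0],[-0.09,0.431,0,0],[-0.09,0.431,0,0],[-0.09,0.431,0,0]]'; python3 - <<'E'
from h import *
o=robot.get_obs();P=o["position"];M=R.from_quat(o["tool_rot"]).as_matrix()
d=P[:2]-C;a0=np.arctan2(d[1],d[0]);print(o["q"].round(2) if hasattr(o["q"],"round") else o["q"],np.hypot(*d),np.degrees(a0))
for k in range(0,81,5):
    a=a0-np.radians(k);X=np.r_[C+.1*np.array([np.cos(a),np.sin(a)]),P[2]];print(k,(M.T@(X-P)/.3).round(3)[:2].tolist(),end=" ")
f,K,T=cam("top");hsv=cv2.cvtColor(f,cv2.COLOR_RGB2HSV)
red=((hsv[...,0]<6)|(hsv[...,0]>174))&(hsv[...,1]>150)&(hsv[...,2]>70)
k,_,s,c=cv2.connectedComponentsWithStats(red.astype(np.uint8))
for i in range(1,k):
    if s[i,4]>8:X=px2z(c[i][::-1],.135,K,T);print(c[i],s[i,4],X,np.degrees(np.arctan2(*(X[:2]-C)[::-1])))
E
```

```text
time: 16.63
position: [0.6561, -0.0183, 0.1068]
tool_rot: [0.892, 0.452, -0.0, 0.0]
ft_force: [0.1, -1.0, -0.1]
grip_width: 0.0093
grip_force: 12.0
[-0.2   0.72  1.45 -0.    0.98  0.44] 0.09982526669002331 0.1095302544927414
0 [0.0, 0.0] 5 [-0.024, 0.017] 10 [-0.049, 0.031] 15 [-0.076, 0.042] 20 [-0.103, 0.052] 25 [-0.132, 0.059] 30 [-0.16, 0.063] 35 [-0.189, 0.065] 40 [-0.218, 0.064] 45 [-0.247, 0.061] 50 [-0.276, 0.056] 55 [-0.304, 0.048] 60 [-0.331, 0.037] 65 [-0.357, 0.024] 70 [-0.382, 0.009] 75 [-0.405, -0.008] 80 [-0.427, -0.027] [333.39583333 228.66666667] 48 [ 0.48284168 -0.18068179  0.135     ] -114.3675873053932
```

```bash
python3 -m handwheel '[[-0.012,0.009,0,0],[-0.024,0.017,0,0],[-0.049,0.031,0,0],[-0.076,0.042,0,0],[-0.103,0.052,0,0],[-0.132,0.059,0,0],[-0.16,0.063,0,0],[-0.189,0.065,0,0],[-0.218,0.064,0,0],[-0.247,0.061,0,0],[-0.276,0.056,0,0],[-0.304,0.048,0,0],[-0.331,0.037,0,0],[-0.345,0.031,0,0],[-0.357,0.024,0,0],[-0.357,0.024,0,0],[-0.357,0.024,0,0]]'; python3 - <<'E'
from h import *
o=robot.get_obs();P=o["position"]
d=P[:2]-C;print(np.hypot(*d),np.degrees(np.arctan2(d[1],d[0])))
for n in("top","side"):
    f,K,T=cam(n);hsv=cv2.cvtColor(f,cv2.COLOR_RGB2HSV)
    red=((hsv[...,0]<6)|(hsv[...,0]>174))&(hsv[...,1]>150)&(hsv[...,2]>70)
    k,_,s,c=cv2.connectedComponentsWithStats(red.astype(np.uint8))
    for i in range(1,k):
        if s[i,4]>8:X=px2z(c[i][::-1],.135,K,T);print(n,c[i],s[i].tolist(),X,np.hypot(*(X[:2]-C)),np.degrees(np.arctan2(*(X[:2]-C)[::-1])))
E
```

```text
time: 18.1
position: [0.5957, -0.1059, 0.1067]
tool_rot: [0.892, 0.452, -0.002, -0.003]
ft_force: [-4.2, 8.5, 0.2]
grip_width: 0.0094
grip_force: 12.0
0.09585981877633123 -65.70999214578832
top [263.86486486 199.7027027 ] [260, 195, 9, 10, 74] [0.58061415 0.04161672 0.135     ] 0.06484749647793449 67.97917974632358
top [333.42857143 228.73469388] [330, 226, 8, 7, 49] [ 0.48262089 -0.18078119  0.135     ] 0.1782240011904218 -114.4190591289317
side [269.13235294 264.91176471] [265, 261, 9, 9, 68] [ 0.47102604 -0.25208981  0.135     ] 0.2486681512627501 -110.05504309419689
```

```bash
python3 -m handwheel '[[0,0,0,0],[0,0,0,0],[0,0,0,0],[0,0,0,0],[0,0,-0.1,0],[0,0,-0.25,0],[0,0,-0.4,0],[0,0,-0.4,0],[0,0,-0.4,0],[0,0,-0.4,0]]' 35; python3 - <<'E'
from h import *
o=robot.get_obs();print(o["ft_force"])
f,K,T=cam("top");hsv=cv2.cvtColor(f,cv2.COLOR_RGB2HSV)
red=((hsv[...,0]<6)|(hsv[...,0]>174))&(hsv[...,1]>150)&(hsv[...,2]>70)
grn=(abs(hsv[...,0].astype(int)-65)<15)&(hsv[...,1]>150)&(hsv[...,2]>80)
for m,z in((red,.135),(grn,.149)):
    k,_,s,c=cv2.connectedComponentsWithStats(m.astype(np.uint8))
    for i in range(1,k):
        if s[i,4]>8:X=px2z(c[i][::-1],z,K,T);print(c[i],s[i,4],X,np.hypot(*(X[:2]-C)),np.degrees(np.arctan2(*(X[:2]-C)[::-1])))
print(to(base2w([.0,.05,.26])))
E
```

```text
time: 19.03
position: [0.5993, -0.1089, 0.2278]
tool_rot: [0.892, 0.452, 0.001, 0.001]
ft_force: [-1.3, -0.1, -0.7]
grip_width: 0.0304
grip_force: 0.0
[-1.31213443 -0.07406657 -0.66896326]
[263.83544304 199.98734177] 79 [0.57969165 0.04172677 0.135     ] 0.0646098543185924 68.77418248633637
[334.42857143 229.08571429] 35 [ 0.48143198 -0.18396947  0.135     ] 0.18161873901863315 -114.3447657808972
[322.09090909 146.95454545] 132 [ 0.74698417 -0.14971157  0.149     ] 0.23146690577920273 -34.532225786230036
[234.11764706 188.23529412] 17 [0.61801563 0.13604567 0.149     ] 0.16641268605352574 68.23140183032477
[ 0.3035 -0.3731 -0.1123  0.    ]
```

By the top camera the red cap is within 1 mm of the spot. I'll make one independent check with the wrist camera.

```bash
python3 -m handwheel '[[0.1,-0.12,-0.1,0],[0.2,-0.24,-0.11,0],[0.3,-0.36,-0.11,0],[0.3,-0.37,-0.11,0],[0.3,-0.37,-0.11,0],[0.3,-0.37,-0.11,0],[0.3,-0.37,-0.11,0],[0.3,-0.37,-0.11,0]]'; python3 - <<'E'
from h import *
o=robot.get_obs();print(o["ft_force"])
f,K,T=cam("wrist");hsv=cv2.cvtColor(f,cv2.COLOR_RGB2HSV)
red=((hsv[...,0]<6)|(hsv[...,0]>174))&(hsv[...,1]>150)&(hsv[...,2]>70)
grn=(abs(hsv[...,0].astype(int)-65)<15)&(hsv[...,1]>150)&(hsv[...,2]>80)
for m,z in((red,.133),(grn,.147)):
    k,_,s,c=cv2.connectedComponentsWithStats(m.astype(np.uint8))
    for i in range(1,k):
        if s[i,4]>80:X=px2z(c[i][::-1],z,K,T);print(c[i],s[i,4],X,np.hypot(*(X[:2]-C)),np.degrees(np.arctan2(*(X[:2]-C)[::-1])))
g,_,_=cam("side")
save(np.hstack([f[:300,100:460],cv2.resize(g[130:300,200:350],None,fx=1.765,fy=1.765)[:300]]),"w7.png")
E
```

```text
time: 19.75
position: [0.5627, 0.0289, 0.259]
tool_rot: [0.892, 0.452, -0.001, -0.0]
ft_force: [-0.3, -0.5, -0.5]
grip_width: 0.0301
grip_force: 0.0
[-0.28948322 -0.47761108 -0.52835829]
[285.56078431 179.07385621] 1530 [0.58237506 0.0436285  0.133     ] 0.06737847928934847 67.23242219159368
[248.70113086  44.60258481] 619 [0.61809477 0.13679867 0.147     ] 0.1671414640505543 68.30193633873272
[538.60219595 217.99915541] 1184 [ 0.72575818 -0.09643977  0.147     ] 0.1865226088613561 -24.699361554143813
```

View pics/w7.png

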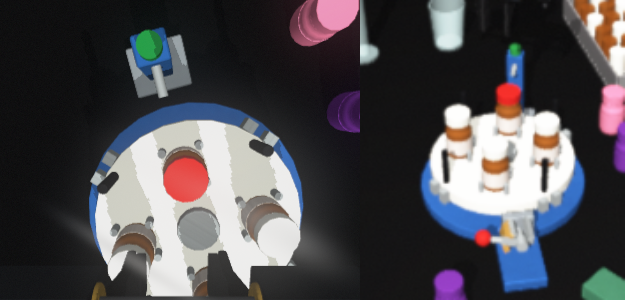

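The red-capped bottle, at (185,178), stands in line with the spout to within about 1°. All four bottles are upright, and the handle is still parked at (483,238).

```bash
python3 -m handwheel '[[0,0,0,0],[0,0,0,0],[0,0,0,0]]'; python3 -c "
from rig import job
print(job.hand_in())"
```

```text
time: 20.1
position: [0.5626, 0.0296, 0.26]
tool_rot: [0.892, 0.452, -0.0, 0.0]
ft_force: [1.4, -0.2, -0.6]
grip_width: 0.0304
grip_force: 0.0
the job is handed in; nothing more can be done
None
```

I handed the job in after about 20 s of the 69 s allowed: the plunger is parked in its notch, the red-capped bottle is about 1–3 mm from the draw-off spot by the camera estimates, and all four bottles look upright; the hand-in returned no verdict.

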